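# Sort the dosed specimen pots into their trays and dock the tip box

### The arm

A 7-joint arm with a two-finger parallel gripper is mounted at the origin on the work surface. World frame = base frame: x ahead of the robot, y to its left, z up, the work surface at z = 0. Lengths are in m, angles in rad, forces in N, time in s.
With the tool pointing down it reaches from about 0.4 to 0.875 m from the base axis. Payload 6.5 kg.
Tool frame: the origin (TCP) lies midway between the tips of the shut fingers; the grasp point (between the pads) lies 19 mm behind it; z points along the fingers, y is the line along which they close (so a half turn about z gives the same grasp; the last joint's range is limited). The gripper opens to 85 mm and grips with 20 to 120 N. Pads are 22 mm wide; open, the fingers measure 114 mm over their backs; the gripper's body (76 mm by 85 mm) begins 54 mm behind the grasp point. The pads swing forward as they close: fully open they stand 13 mm farther back than shut.
Start: joints at [-1.287, 0.536, -0.004, 1.538, 0.003, 1.067, -0.071], TCP at [0.223, 0.611, 0.192] pointing down, gripper open.
Joint ranges: [-2.7, 2.7], [-0.37, 2.16], [-1.27, 1.26], [0.24, 2.4], [-1.31, 4.45], [0.19, 1.91], [-2.76, 2.76]. Speed limits (rad/s): [2.39, 2.39, 3.14, 3.14, 3.14, 3.14, 3.14].

### API

Orientations are given as a unit quaternion [w, x, y, z].
In Python, from plant import r, cams gives the robot as it stands.
- The arm moves only by the tool jog_arm, never from a script. Its argument "motion" is one flat list of numbers, 7 for each row, row after row: the opening, from -1 (shut) to 1 (fully open), then the shift along the tool's x, y, z in m, then the turn, a rotation vector about the tool's x, y, z in degrees. In form: [fingers, x, y, z, rx, ry, rz, fingers, x, y, z, rx, ry, rz, ...]. A call has 1 to 20 rows; each row is the pose to reach, as a shift and turn from the pose commanded when the call began, along the tool's axes at that moment; what a row does not reach only later rows make up. A row lasts 1/12 s, in which the tool goes at most 41.7 mm and 7.16 degrees, less where a joint would pass 70% of its speed; a pose out of reach is approached as far as the arm can. A call with a gripper value outside its range is refused whole. The fingers move at their own pace and stop on an object; "squeeze" is the grip in N (left out, the last holds). Time passes only in rows, so rows that repeat a pose let the fingers close. It gives the time, the measured TCP pose, the force, the opening and the grip force at its end, in the units of the state.
- r.get_obs(): the state, without advancing time (a new reading comes with each control period).
- cams.camera(name): name is "side" or "top"; returns a dict with "pixels" (400x640x3 uint8, red, green, blue), "K" (3x3 intrinsics, pixels), "dist_coeffs" ([k1, k2, p1, p2, k3] as OpenCV has them; the pictures are not rectified), "rvec" (rotation vector, rad) and "tvec" (3), from world to camera coordinates, as OpenCV has them. Camera axes: x right, y down, z forward; pixel columns grow to the right and rows downward; lengths in m; the calibration is good to about 2 mm. A picture is of the moment at which its call begins. There is no depth.
- r.close_job(): hands the job in; it is judged then, once.
The state is a dict: "t": time; "qpos": joint angles; "joint_vel": joint speeds; "joint_efforts": joint torques, N m; "ee_pos": TCP position; "orientation": TCP orientation; "force": force on the tool from outside, world axes, zero at the start; "wrist_torque": the same for the moment, N m; "opening": finger opening in m; "grip_force": force on a finger pad.
Only numpy, scipy, OpenCV 4.12 (cv2) and the standard library are available. Lean on these libraries where they do the work, as an engineer would, in place of code of your own. Each camera call takes 0.05 s, during which the arm holds its last target. There are 200 camera calls.

### The job

Clear the lab bench after dosing: stand the two blue-lidded pots in the blue tray and the two yellow-lidded pots in the yellow tray, one pot to a bay, and put the green-topped pipette-tip box flat into the white dock with the green floor. Set each thing down rather than dropping it, keep them all upright throughout, and do not disturb the amber bottle or the tube rack.

Things in the scene. Friction and masses are not known exactly. Their poses are not given: they have to be found in the camera images.
- pot_blue_plain: Loose round specimen pot, clear body 48 mm in diameter and 42 mm high, closed by a blue lid (plain, without a mark) 50 mm in diameter and 16 mm high, 58 mm high in all, about 60 g, standing on the bench. Origin: centre of its underside, z up; round, so its yaw does not matter. Best gripped across the lid.
- pot_blue_dot: Loose round specimen pot, clear body 48 mm in diameter and 42 mm high, closed by a blue lid (with a white 22 mm dot in the middle of its top) 50 mm in diameter and 16 mm high, 58 mm high in all, about 60 g, standing on the bench. Origin: centre of its underside, z up; round, so its yaw does not matter. Best gripped across the lid.
- pot_yellow_plain: Loose round specimen pot, clear body 48 mm in diameter and 42 mm high, closed by a yellow lid (plain, without a mark) 50 mm in diameter and 16 mm high, 58 mm high in all, about 60 g, standing on the bench. Origin: centre of its underside, z up; round, so its yaw does not matter. Best gripped across the lid.
- pot_yellow_dot: Loose round specimen pot, clear body 48 mm in diameter and 42 mm high, closed by a yellow lid (with a white 22 mm dot in the middle of its top) 50 mm in diameter and 16 mm high, 58 mm high in all, about 60 g, standing on the bench. Origin: centre of its underside, z up; round, so its yaw does not matter. Best gripped across the lid.
- tip_box: Loose pipette-tip box, cream base 90 mm long (its x) by 60 mm wide (its y) by 36 mm high, with a green perforated top 86 by 56 mm that rises to 46 mm, about 120 g, standing on the bench. Rigid and closed. Origin: centre of its underside, z up. Grip it across the 60 mm width of the cream base.
- tray_blue: Fixed blue open tray on the bench, 156 mm long (its x) by 80 mm wide (its y), walls 16 mm high and 4 mm thick, floor 4 mm thick, parted by one 4 mm divider across the middle into two bays, each 72 mm square inside, centred 38 mm either side of the origin along the tray's x. Each bay holds one pot. Origin: centre of its underside, z up.
- tray_yellow: Fixed yellow open tray on the bench, 156 mm long (its x) by 80 mm wide (its y), walls 16 mm high and 4 mm thick, floor 4 mm thick, parted by one 4 mm divider across the middle into two bays, each 72 mm square inside, centred 38 mm either side of the origin along the tray's x. Each bay holds one pot. Origin: centre of its underside, z up.
- dock: Fixed white dock for the tip box on the bench, with a green floor: open tray of 118 mm (its x) by 88 mm (its y) outside, 110 by 80 mm inside, walls 14 mm high and 4 mm thick, floor 4 mm thick. The box goes in with its length along the dock's x, either way round. Origin: centre of its underside, z up.
- bottle: Bystander, not to be disturbed: loose amber glass bottle with a black cap, 56 mm in diameter, 110 mm high, upright on the bench at one side. Origin: centre of its underside, z up.
- tube_rack: Bystander, not to be disturbed: loose white wire rack with glass test tubes, 160 mm (its x) by 80 mm (its y), 96 mm high over the tubes, on the bench at the other side. Origin: centre of its underside, z up.

How it is judged:
By the outcome, as a careful person would: the job done as asked, in the order asked, and still so for the second after the job is handed in, with the robot touching nothing.
It also fails if it takes over 128 s, if anything falls off the work surface, if the arm or the gripper's body presses on something with over 40 N, if the wrist force passes 120 N, or if a joint passes its speed limit or range.

## Working session

There is one attempt and no reset: what is moved stays moved. The work goes in short steps, Python scripts to look and compute and a tool call to move; the robot and the scene stay as the last step left them, time stands still between calls to the robot, and variables do not carry over. Pictures are saved under pics/ and viewed, at most 14 in all, crops included, and the job is handed in when it is done.

Besides the shell and the picture viewer there is one more tool, called after ">>>" by a JSON object that holds its "fn" and its "kwargs". jog_arm: Moves the arm, as the interface text tells. Its arguments: {"type":"object","properties":{"motion":{"type":"array","items":{"type":"number"}},"squeeze":{"type":"number"}},"required":["motion"]}

```bash
mkdir -p pics; ls
python3 - <<'E'
from plant import r,cams
import cv2
o=r.get_obs();print(o['t'],o['ee_pos'],o['orientation'],o['opening'])
for n in("top","side"):
    c=cams.camera(n);cv2.imwrite(f'pics/{n}0.png',c['pixels'][:,:,::-1]);print(n,c['K'],c['dist_coeffs'],c['rvec'],c['tvec'])
E
```

```text
pics
0.0 [0.22254186 0.60996642 0.19081178] [-8.23525625e-05  1.73962657e-01  9.84751857e-01 -8.76325783e-04] 0.08568253614002551
top [[484.94296028   0.         318.25985301]
 [  0.         484.94296028 200.29007105]
 [  0.           0.           1.        ]] [-0.11832981  0.          0.          0.          0.        ] [ 2.2059281  -2.16918569  0.11519744] [-0.03516519  0.52748529  1.37951967]
side [[426.85972902   0.         327.22666063]
 [  0.         426.85972902 197.38493196]
 [  0.           0.           1.        ]] [-0.09866462  0.          0.          0.          0.        ] [ 2.10968394 -0.47710138  0.29155767] [-0.48904372  0.15110568  1.08138293]
```

View pics/top0.png

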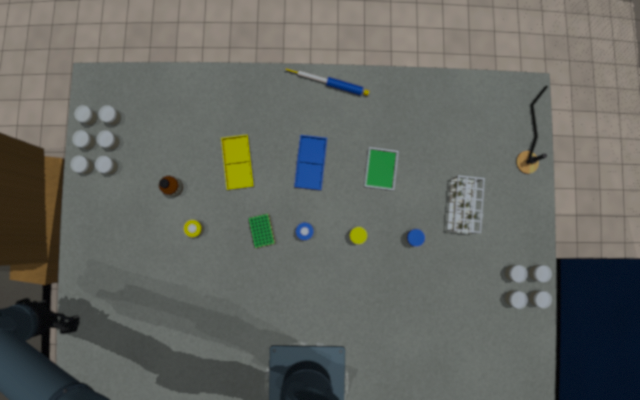

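View pics/side0.png

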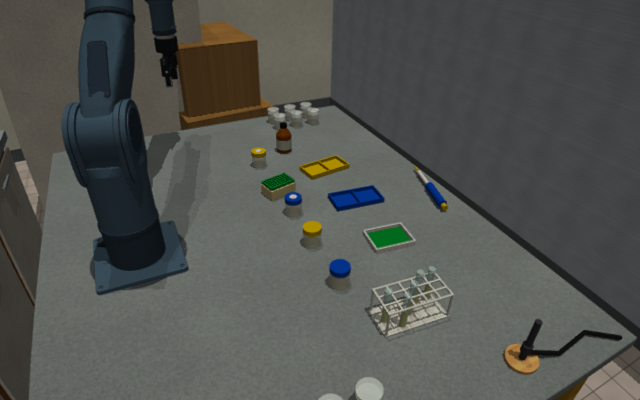

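The top view shows pots at (193,229) yellow-dot, (304,232) blue-dot, (358,236) yellow and (416,238) blue. The tip box is at (262,231), and the trays are at (237,162) yellow, (311,163) blue and (382,168) dock. The bottle is at (170,186) and the rack at (466,205).

```bash
cat > h.py <<'E'
import numpy as np,cv2
from plant import r,cams
def world(c,uv,z):
    uv=np.array(uv,float).reshape(-1,1,2)
    n=cv2.undistortPoints(uv,c['K'],c['dist_coeffs']).reshape(-1,2)
    R=cv2.Rodrigues(np.array(c['rvec'],float))[0];t=np.array(c['tvec'],float).ravel()
    o=-R.T@t; d=np.c_[n,np.ones(len(n))]@R
    return (o+d*((z-o[2])/d[:,2])[:,None])[:,:2]
RNG={'b':((105,120,60),(125,255,255)),'y':((22,120,90),(36,255,255)),'g':((50,120,40),(80,255,255))}
def blobs(c,col,box=(120,120,450,260)):
    hsv=cv2.cvtColor(c['pixels'],cv2.COLOR_RGB2HSV)
    m=cv2.inRange(hsv,*RNG[col]);k=np.zeros_like(m);x0,y0,x1,y1=box;k[y0:y1,x0:x1]=m[y0:y1,x0:x1]
    k=cv2.morphologyEx(k,cv2.MORPH_CLOSE,np.ones((5,5)))
    cs,_=cv2.findContours(k,cv2.RETR_EXTERNAL,cv2.CHAIN_APPROX_NONE)
    return [q for q in cs if cv2.contourArea(q)>60]
def measure(c):
    for col in RNG:
        for q in blobs(c,col):
            a=cv2.contourArea(q); px=q.reshape(-1,2).mean(0)
            tray=px[1]<200
            z=.016 if tray else .058
            if col=='g': z=.004 if tray else .046
            w=world(c,q.reshape(-1,2),z).astype(np.float32)
            (cx,cy),(W,H),A=cv2.minAreaRect(w*1000)
            b=cv2.boxPoints(((cx,cy),(W,H),A)); e=max((b[1]-b[0],b[2]-b[1]),key=np.linalg.norm)
            yaw=np.degrees(np.arctan2(e[1],e[0]))%180
            print(col,px.round(),a,'c',round(cx,1),round(cy,1),'size',round(W,1),round(H,1),'yaw',round(yaw,1))
E
python3 - <<'E'
from h import *
c=cams.camera('top');measure(c)
p=c['pixels'][120:260,150:500,::-1];cv2.imwrite('pics/crop0.png',cv2.resize(p,(800,320),interpolation=cv2.INTER_CUBIC))
print('bottle cap',world(c,[[168,184]],.11),'rack corners',world(c,[[446,176],[486,178],[480,236],[444,234]],.06))
E
```

```text
b [416. 237.] 222.0 c 425.7 -302.3 size 45.2 48.9 yaw 90.6
b [304. 231.] 218.0 c 437.9 13.0 size 44.8 44.9 yaw 91.0
b [310. 162.] 1351.0 c 640.7 -1.2 size 79.4 156.4 yaw 174.6
y [358. 235.] 228.5 c 429.1 -138.9 size 44.9 50.8 yaw 90.8
y [192. 228.] 230.0 c 439.1 327.0 size 47.8 48.5 yaw 91.2
y [237. 162.] 1387.0 c 638.1 213.3 size 156.9 81.3 yaw 8.3
g [261. 230.] 516.0 c 438.0 135.2 size 83.2 54.1 yaw 13.7
g [381. 168.] 801.5 c 628.0 -210.6 size 73.4 104.4 yaw 173.5
bottle cap [[0.5579678  0.38682177]] rack corners [[ 0.60119497 -0.39076454]
 [ 0.59803474 -0.50929465]
 [ 0.43061162 -0.48936221]
 [ 0.43514007 -0.38394915]]
```

View pics/crop0.png

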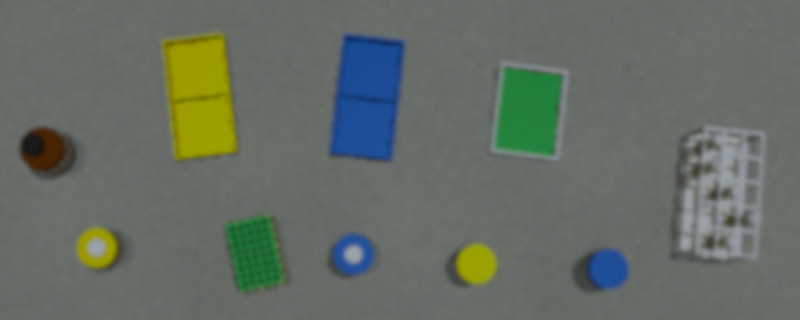

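```bash
cat >> h.py <<'E'
from scipy.spatial.transform import Rotation as Ro
def go(*targets):
    """targets (x,y,z,direction of tool y in deg): shift and turn from the present pose"""
    o=r.get_obs();w,*v=o['orientation'];R=Ro.from_quat([*v,w])
    for x,y,z,a in targets:
        T=Ro.from_matrix(np.array([[np.cos(np.radians(a+90)),np.cos(np.radians(a)),0],[np.sin(np.radians(a+90)),np.sin(np.radians(a)),0],[0,0,-1]]))
        print(R.inv().apply(np.array([x,y,z])-o['ee_pos']).round(4),(R.inv()*T).as_rotvec(degrees=True).round(2))
E
python3 - <<'E'
from h import *
go((.438,.013,.12,90))
E
```

```text
[-0.407  -0.4871  0.0717] [-8.000e-02 -1.000e-02 -2.004e+01]
```

>>> {"fn": "jog_arm", "kwargs": {"motion": [0.6,-0.407,-0.487,0,0,0,-20,0.6,-0.407,-0.487,0,0,0,-20,0.6,-0.407,-0.487,0,0,0,-20,0.6,-0.407,-0.487,0,0,0,-20,0.6,-0.407,-0.487,0,0,0,-20,0.6,-0.407,-0.487,0,0,0,-20,0.6,-0.407,-0.487,0,0,0,-20,0.6,-0.407,-0.487,0,0,0,-20,0.6,-0.407,-0.487,0,0,0,-20,0.6,-0.407,-0.487,0,0,0,-20,0.6,-0.407,-0.487,0,0,0,-20,0.6,-0.407,-0.487,0,0,0,-20,0.6,-0.407,-0.487,0.072,0,0,-20,0.6,-0.407,-0.487,0.072,0,0,-20,0.6,-0.407,-0.487,0.072,0,0,-20,0.6,-0.407,-0.487,0.072,0,0,-20,0.6,-0.407,-0.487,0.072,0,0,-20,0.6,-0.407,-0.487,0.072,0,0,-20,0.6,-0.407,-0.487,0.072,0,0,-20,0.6,-0.407,-0.487,0.072,0,0,-20], "squeeze": 30}}

```text
t: 1.82
ee_pos: [0.4384, 0.0151, 0.1202]
orientation: [0.0, -0.001, 1.0, 0.0]
force: [0.1, -0.2, -0.1]
opening: 0.0686
grip_force: 0.0
```

Run:
```python
from h import *
c=cams.camera('side');p=c['pixels'][120:300,240:440,::-1];cv2.imwrite('pics/s1.png',cv2.resize(p,None,fx=3,fy=3,interpolation=cv2.INTER_CUBIC))
R=lambda P:cv2.projectPoints(np.array(P,float),c['rvec'],c['tvec'],c['K'],c['dist_coeffs'])[0].reshape(-1,2).round(1)
print('lid tops predicted, crop px',(R([[.438,.013,.058],[.426,-.302,.058],[.429,-.139,.058],[.439,.327,.058],[.438,.135,.046]])-[240,120])*3)
go((.438,.013,.027,90))
```

```text
lid tops predicted, crop px [[156.6 230.4]
 [297.6 436.8]
 [213.9 319.8]
 [ 53.4  93.6]
 [112.2 181.5]]
[ 0.0005 -0.0022  0.0932] [0.04 0.05 0.1 ]
```

View pics/s1.png

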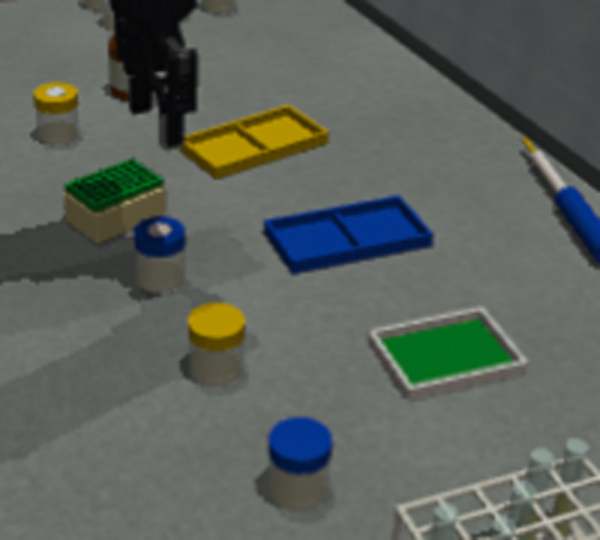

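The crop shows the lids at (160,230), (301,438) and (217,319), within about 1 px of the predicted positions, so I'm going down on the blue-dot pot.

>>> {"fn": "jog_arm", "kwargs": {"motion": [0.6,0,-0.002,0.03,0,0,0,0.6,0,-0.002,0.06,0,0,0,0.6,0,-0.002,0.08,0,0,0,0.6,0,-0.002,0.093,0,0,0,0.6,0,-0.002,0.093,0,0,0,0.6,0,-0.002,0.093,0,0,0,0.0,0,-0.002,0.093,0,0,0,-0.3,0,-0.002,0.093,0,0,0,-0.3,0,-0.002,0.093,0,0,0,-0.3,0,-0.002,0.093,0,0,0,-0.3,0,-0.002,0.093,0,0,0,-0.3,0,-0.002,0.093,0,0,0,-0.3,0,-0.002,0.093,0,0,0], "squeeze": 30}}

```text
t: 2.95
ee_pos: [0.4383, 0.0117, 0.0268]
orientation: [0.0, 0.0, 1.0, 0.0]
force: [0.4, 0.2, 0.0]
opening: 0.0302
grip_force: 0.0
```

Run:
```python
from h import *
c=cams.camera('side');p=c['pixels'][120:250,220:380,::-1];a=cv2.resize(p,None,fx=4,fy=4,interpolation=cv2.INTER_CUBIC)
cv2.imwrite('pics/s2.png',a)
t=cams.camera('top');measure(t)
```

```text
b [416. 237.] 221.0 c 425.7 -302.3 size 45.2 48.8 yaw 90.6
b [310. 162.] 1348.0 c 640.7 -1.4 size 79.1 156.3 yaw 174.5
y [358. 235.] 228.5 c 429.1 -137.5 size 44.9 48.0 yaw 90.8
y [192. 228.] 232.0 c 439.2 327.0 size 48.0 48.4 yaw 91.9
y [237. 162.] 1387.5 c 638.1 213.3 size 156.9 81.3 yaw 8.3
g [261. 230.] 517.0 c 438.1 135.0 size 83.0 54.8 yaw 13.8
g [381. 168.] 800.5 c 628.0 -210.6 size 73.4 104.4 yaw 173.5
```

View pics/s2.png

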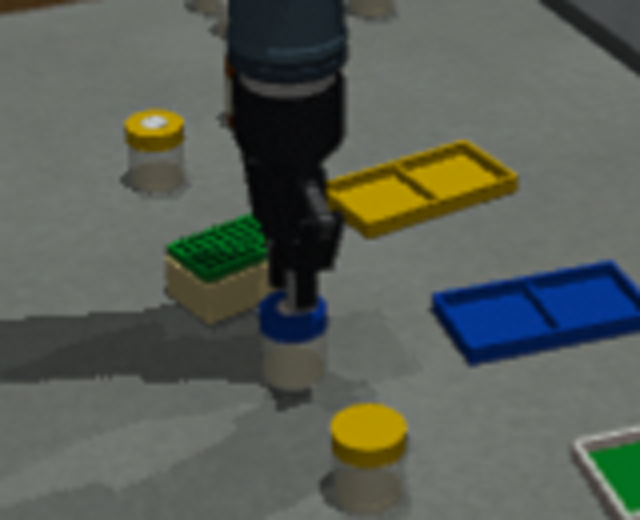

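Run:
```python
from h import *
c=cams.camera('side');o=r.get_obs();print(o['ee_pos'],o['qpos'],o['force'],o['opening'],o['grip_force'])
for y in(.012,-.003,-.013):
  P=[[.438,y,z] for z in(.027,.04,.05,.058,.065,.08)]
  print(y,((cv2.projectPoints(np.array(P),c['rvec'],c['tvec'],c['K'],c['dist_coeffs'])[0].reshape(-1,2)-[220,120])*4).round().tolist())
```

```text
[0.43822914 0.01161033 0.02670657] [-0.27353241  0.47909989  0.17385103  2.19607421 -0.17390106  0.47878548
  1.60578847] [ 1.04093939 -0.60478627 -0.86829493] 0.029959271063123214 0.0
0.012 [[290.0, 343.0], [290.0, 329.0], [290.0, 317.0], [289.0, 308.0], [289.0, 300.0], [289.0, 282.0]]
-0.003 [[298.0, 354.0], [298.0, 339.0], [298.0, 328.0], [297.0, 318.0], [297.0, 310.0], [297.0, 292.0]]
-0.013 [[304.0, 361.0], [303.0, 346.0], [303.0, 335.0], [303.0, 325.0], [303.0, 317.0], [302.0, 299.0]]
```

Run:
```python
from h import *
c=cams.camera('side')
f=lambda P:cv2.projectPoints(np.array(P,float),c['rvec'],c['tvec'],c['K'],c['dist_coeffs'])[0].reshape(-1,2).round(1).tolist()
print('s1: seen near finger tip (297,168), far finger tip (285,157)')
for y in(-.026,.056):print(y,f([[.438,y,z] for z in(.12,.13,.14,.15,.16)]))
R=cv2.Rodrigues(c['rvec'])[0];print('cam',-R.T@c['tvec'])
p=c['pixels'][150:230,260:330,::-1];cv2.imwrite('pics/s3.png',cv2.resize(p,None,fx=8,fy=7,interpolation=cv2.INTER_CUBIC))
t=cams.camera('top')['pixels'][180:280,250:390,::-1];cv2.imwrite('pics/t3.png',cv2.resize(t,None,fx=5,fy=5,interpolation=cv2.INTER_CUBIC))
```

```text
s1: seen near finger tip (297,168), far finger tip (285,157)
-0.026 [[297.2, 184.8], [297.2, 181.7], [297.1, 178.5], [297.1, 175.3], [297.0, 172.1]]
0.056 [[286.1, 171.2], [286.0, 168.2], [285.9, 165.1], [285.8, 162.0], [285.7, 158.9]]
cam [ 0.05890106 -0.94678123  0.72905534]
```

View pics/s3.png

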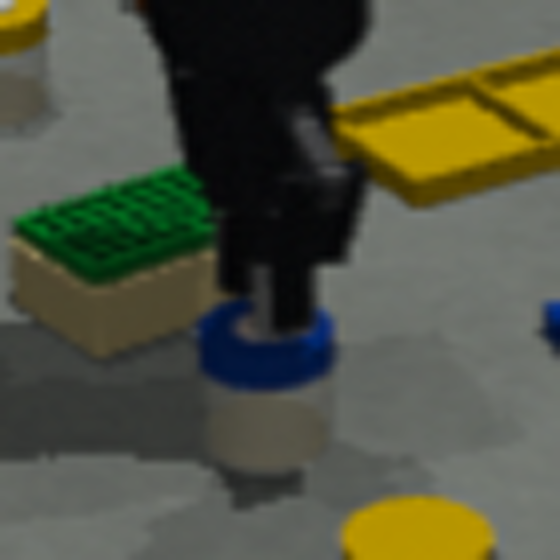

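View pics/t3.png

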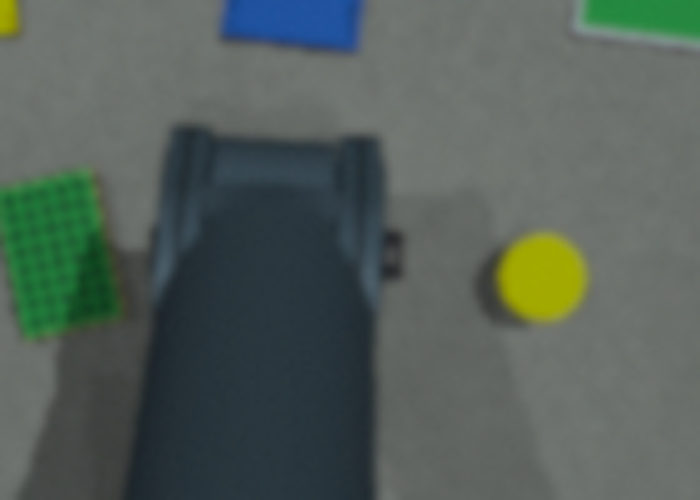

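The close-up shows both fingertips above the lid, with the near tip at about (296,197) in the full image. The real tips therefore sit about 30 mm higher than the reported TCP implies. I'll reopen, go lower in small steps and watch the force.

>>> {"fn": "jog_arm", "kwargs": {"motion": [0.7,0,0,0,0,0,0,0.7,0,0,0,0,0,0,0.7,0,0,0,0,0,0,0.7,0,0,0,0,0,0,0.7,0,0,0.006,0,0,0,0.7,0,0,0.012,0,0,0,0.7,0,0,0.018,0,0,0,0.7,0,0,0.024,0,0,0,0.7,0,0,0.024,0,0,0,0.7,0,0,0.024,0,0,0], "squeeze": 30}}

```text
t: 4.03
ee_pos: [0.4377, 0.0115, 0.0021]
orientation: [-0.001, 0.0, 1.0, -0.0]
force: [0.1, -0.0, -0.9]
opening: 0.0726
grip_force: 0.0
```

Run:
```python
from h import *
c=cams.camera('side')
p=c['pixels'][150:230,260:330,::-1];cv2.imwrite('pics/s4.png',cv2.resize(p,None,fx=7,fy=7,interpolation=cv2.INTER_CUBIC))
```

```text
(no output)
```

View pics/s4.png

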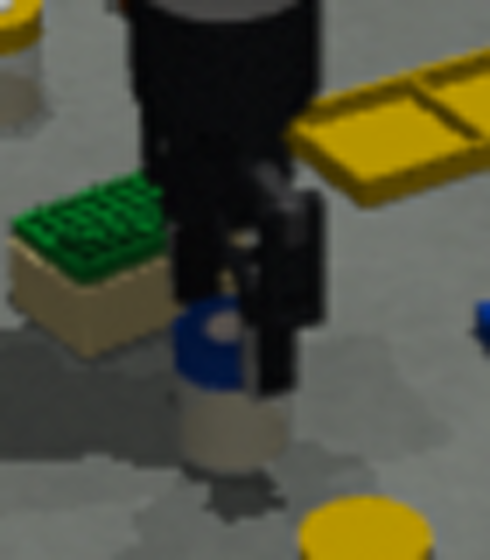

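The view shows the fingers now straddling the lid, with the near tip at about (299,206), but only just reaching it. I'll go about 16 mm lower and grip.

>>> {"fn": "jog_arm", "kwargs": {"motion": [0.7,0,0.001,0.006,0,0,0,0.7,0,0.001,0.011,0,0,0,0.7,0,0.001,0.016,0,0,0,0.7,0,0.001,0.016,0,0,0,0.3,0,0.001,0.016,0,0,0,0,0,0.001,0.016,0,0,0,0,0,0.001,0.016,0,0,0,0,0,0.001,0.016,0,0,0,0,0,0.001,0.016,0,0,0,0,0,0.001,0.016,0,0,0], "squeeze": 30}}

```text
t: 4.92
ee_pos: [0.4383, 0.0126, -0.0131]
orientation: [0.0, 0.0, 1.0, -0.0]
force: [-1.1, -0.3, 1.8]
opening: 0.0491
grip_force: 31.0
```

>>> {"fn": "jog_arm", "kwargs": {"motion": [0,0,0,-0.01,0,0,0,0,0,0,-0.02,0,0,0,0,0,0,-0.04,0,0,0,0,0,0,-0.06,0,0,0,0,0,0,-0.06,0,0,0], "squeeze": 30}}

```text
t: 5.33
ee_pos: [0.4409, 0.0128, 0.0503]
orientation: [0.003, 0.001, 1.0, 0.0]
force: [0.4, 0.3, -0.6]
opening: 0.0492
grip_force: 31.3
```

Run:
```python
from h import *
c=cams.camera('side')
p=c['pixels'][110:230,240:360,::-1];cv2.imwrite('pics/s5.png',cv2.resize(p,None,fx=5,fy=5,interpolation=cv2.INTER_CUBIC))
go((.6785,-.0048,.047,87),(.6785,-.0048,-.009,87))
```

```text
[-0.2383 -0.0175  0.003 ] [0.05 0.27 2.96]
[-0.2381 -0.0176  0.059 ] [0.05 0.27 2.96]
```

View pics/s5.png

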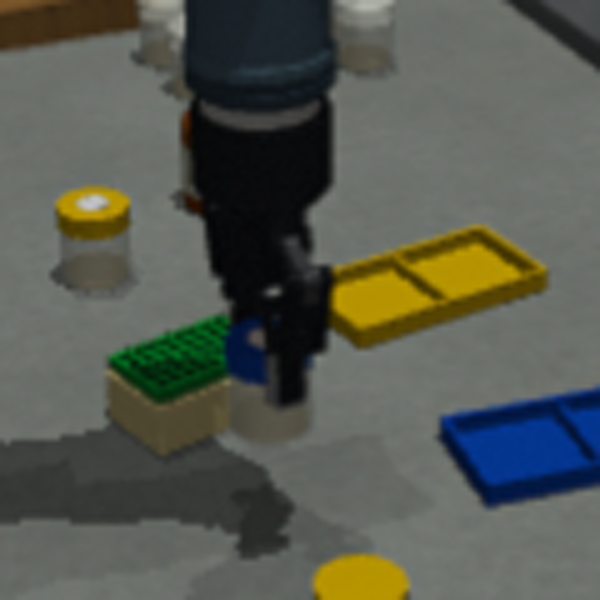

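Pot is lifted and upright at about (270,360) in the crop.

>>> {"fn": "jog_arm", "kwargs": {"motion": [0,-0.03,-0.004,0,0,0,0,0,-0.06,-0.008,0,0,0,1,0,-0.09,-0.01,0,0,0,2,0,-0.12,-0.012,0,0,0,3,0,-0.15,-0.014,0,0,0,3,0,-0.18,-0.016,0,0,0,3,0,-0.205,-0.017,0,0,0,3,0,-0.225,-0.017,0,0,0,3,0,-0.24,-0.017,0,0,0,3,0,-0.24,-0.017,0,0,0,3,0,-0.24,-0.017,0,0,0,3,0,-0.24,-0.017,0.015,0,0,3,0,-0.24,-0.017,0.03,0,0,3,0,-0.24,-0.017,0.042,0,0,3,0,-0.24,-0.017,0.048,0,0,3,0,-0.24,-0.017,0.05,0,0,3,0,-0.24,-0.017,0.05,0,0,3,0,-0.24,-0.017,0.05,0,0,3], "squeeze": 30}}

```text
t: 6.88
ee_pos: [0.6785, -0.0046, -0.0031]
orientation: [0.0, 0.027, 1.0, -0.0]
force: [0.3, 0.2, -1.0]
opening: 0.0491
grip_force: 31.3
```

Run:
```python
from h import *
c=cams.camera('side')
p=c['pixels'][150:250,300:400,::-1];cv2.imwrite('pics/s6.png',cv2.resize(p,None,fx=6,fy=6,interpolation=cv2.INTER_CUBIC))
go((.6785,-.0048,-.009,87));print(r.get_obs()['force'])
```

```text
[ 0.0003 -0.0002  0.0063] [ 0.    0.06 -0.05]
[ 1.23981654  0.19064353 -0.94125206]
```

View pics/s6.png

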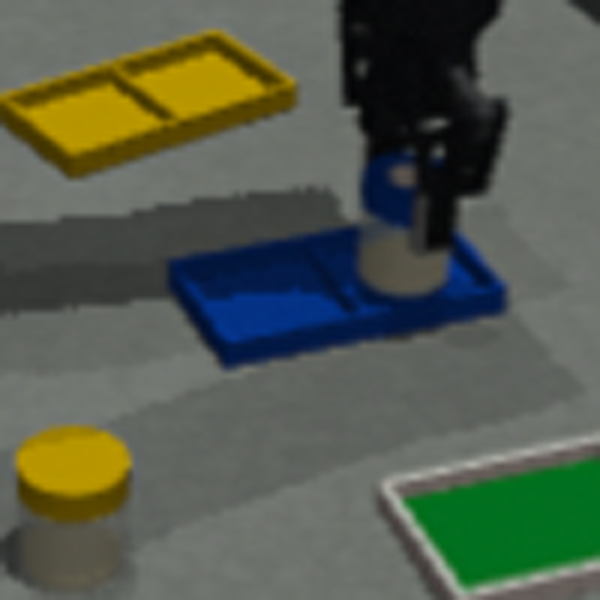

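The pot hovers over the far bay, with its base at about (402,270) in the crop. Next I'll lower it by small steps.

>>> {"fn": "jog_arm", "kwargs": {"motion": [0,0,0,0.002,0,0,0,0,0,0,0.004,0,0,0,0,0,0,0.005,0,0,0,0,0,0,0.006,0,0,0,0,0,0,0.006,0,0,0,0,0,0,0.006,0,0,0]}}

```text
t: 7.43
ee_pos: [0.6784, -0.0045, -0.009]
orientation: [0.0, 0.027, 1.0, 0.0]
force: [-0.5, 0.3, 2.3]
opening: 0.0491
grip_force: 31.4
```

>>> {"fn": "jog_arm", "kwargs": {"motion": [0.3,0,0,0,0,0,0,0.6,0,0,0,0,0,0,0.6,0,0,0,0,0,0,0.6,0,0,0,0,0,0,0.6,0,0,-0.02,0,0,0,0.6,0,0,-0.05,0,0,0,0.6,0,0,-0.085,0,0,0,0.6,0,0,-0.085,0,0,0]}}

```text
t: 8.1
ee_pos: [0.6833, -0.0049, 0.0828]
orientation: [0.005, 0.027, 1.0, 0.0]
force: [1.1, 0.2, 1.6]
opening: 0.0681
grip_force: 0.0
```

Run:
```python
from h import *
go((.4257,-.3023,.075,90),(.4257,-.3023,-.013,90))
```

```text
[ 0.2414 -0.3107  0.0049] [ 0.02  0.63 -3.06]
[ 0.2423 -0.3108  0.0929] [ 0.02  0.63 -3.06]
```

>>> {"fn": "jog_arm", "kwargs": {"motion": [0.6,0.237,-0.31,0,0,0,-3,0.6,0.237,-0.31,0,0,0,-3,0.6,0.237,-0.31,0,0,0,-3,0.6,0.237,-0.31,0,0,0,-3,0.6,0.237,-0.31,0,0,0,-3,0.6,0.237,-0.31,0,0,0,-3,0.6,0.237,-0.31,0,0,0,-3,0.6,0.237,-0.31,0,0,0,-3,0.6,0.237,-0.31,0,0,0,-3,0.6,0.237,-0.31,0,0,0,-3,0.6,0.237,-0.31,0,0,0,-3,0.6,0.237,-0.31,0,0,0,-3,0.6,0.237,-0.31,0,0,0,-3,0.6,0.237,-0.31,0,0,0,-3]}}

```text
t: 9.27
ee_pos: [0.4266, -0.3, 0.0756]
orientation: [0.0, -0.001, 1.0, 0.0]
force: [-0.8, 1.4, 0.4]
opening: 0.0683
grip_force: 0.0
```

Run:
```python
from h import *
go((.4257,-.3023,-.013,90))
measure(cams.camera('top'))
```

```text
[ 0.0009 -0.0023  0.0886] [0.03 0.04 0.12]
b [310. 162.] 1347.0 c 640.7 -1.4 size 79.1 156.3 yaw 174.5
y [358. 235.] 229.5 c 429.1 -138.9 size 44.9 50.8 yaw 90.8
y [192. 228.] 232.0 c 439.2 327.0 size 48.0 48.4 yaw 91.9
y [237. 162.] 1387.0 c 638.1 213.3 size 156.9 81.3 yaw 8.3
g [261. 230.] 514.0 c 438.0 135.4 size 83.2 53.9 yaw 13.7
g [381. 168.] 799.5 c 628.0 -210.6 size 73.4 104.4 yaw 173.5
```

>>> {"fn": "jog_arm", "kwargs": {"motion": [0.6,0,0,0.03,0,0,0,0.6,0,0,0.06,0,0,0,0.6,0,0,0.08,0,0,0,0.6,0,0,0.088,0,0,0,0.6,0,0,0.088,0,0,0,0.6,0,0,0.088,0,0,0,0.3,0,0,0.088,0,0,0,0,0,0,0.088,0,0,0,0,0,0,0.088,0,0,0,0,0,0,0.088,0,0,0,0,0,0,0.088,0,0,0,0,0,0,0.088,0,0,0], "squeeze": 30}}

```text
t: 10.32
ee_pos: [0.4264, -0.3021, -0.0108]
orientation: [0.001, 0.0, 1.0, -0.001]
force: [-0.4, 0.2, 7.3]
opening: 0.0492
grip_force: 30.6
```

>>> {"fn": "jog_arm", "kwargs": {"motion": [0,0,0,-0.01,0,0,0,0,0,0,-0.03,0,0,0,0,0,0,-0.06,0,0,0,0,-0.012,0.02,-0.075,0,0,0,0,-0.03,0.05,-0.075,0,0,0,0,-0.047,0.08,-0.075,0,0,0,0,-0.064,0.11,-0.075,0,0,0,0,-0.081,0.14,-0.075,0,0,0,0,-0.098,0.17,-0.075,0,0,0,0,-0.116,0.2,-0.075,0,0,1,0,-0.133,0.23,-0.075,0,0,2,0,-0.15,0.26,-0.075,0,0,3,0,-0.162,0.28,-0.075,0,0,3,0,-0.171,0.295,-0.075,0,0,3,0,-0.176,0.304,-0.075,0,0,3,0,-0.176,0.304,-0.075,0,0,3,0,-0.176,0.304,-0.075,0,0,3,0,-0.176,0.304,-0.075,0,0,3]}}

```text
t: 11.82
ee_pos: [0.6005, 0.0002, 0.0629]
orientation: [-0.0, 0.028, 1.0, -0.001]
force: [-0.2, -0.1, -0.3]
opening: 0.0493
grip_force: 31.3
```

Run:
```python
from h import *
go((.6029,.0024,-.009,87));print(r.get_obs()['force'])
```

```text
[-0.0023  0.0024  0.0719] [-0.07 -0.03 -0.16]
[-0.17837881 -0.1053179  -0.30454562]
```

>>> {"fn": "jog_arm", "kwargs": {"motion": [0,-0.002,0.001,0.02,0,0,0,0,-0.002,0.001,0.045,0,0,0,0,-0.002,0.001,0.058,0,0,0,0,-0.002,0.001,0.064,0,0,0,0,-0.002,0.001,0.067,0,0,0,0,-0.002,0.001,0.068,0,0,0,0,-0.002,0.001,0.069,0,0,0,0,-0.002,0.001,0.069,0,0,0]}}

```text
t: 12.48
ee_pos: [0.6041, 0.0031, -0.0055]
orientation: [0.001, 0.027, 1.0, 0.0]
force: [0.7, -0.0, -0.5]
opening: 0.049
grip_force: 31.3
```

>>> {"fn": "jog_arm", "kwargs": {"motion": [0,0.001,0,0.001,0,0,0,0,0.001,0,0.002,0,0,0,0,0.001,0,0.002,0,0,0,0,0.001,0,0.002,0,0,0]}}

```text
t: 12.82
ee_pos: [0.6032, 0.0033, -0.0068]
orientation: [0.001, 0.027, 1.0, 0.0]
force: [-2.9, -0.8, 9.1]
opening: 0.0492
grip_force: 32.0
```

>>> {"fn": "jog_arm", "kwargs": {"motion": [0.3,0,0,0,0,0,0,0.6,0,0,0,0,0,0,0.6,0,0,0,0,0,0,0.6,0,0,0,0,0,0,0.6,0,0,-0.02,0,0,0,0.6,0,0,-0.05,0,0,0,0.6,0,0,-0.085,0,0,0,0.6,0,0,-0.085,0,0,0,0.6,0.166,-0.151,-0.085,0,0,-3,0.6,0.166,-0.151,-0.085,0,0,-3,0.6,0.166,-0.151,-0.085,0,0,-3,0.6,0.166,-0.151,-0.085,0,0,-3,0.6,0.166,-0.151,-0.085,0,0,-3,0.6,0.166,-0.151,-0.085,0,0,-3,0.6,0.166,-0.151,-0.085,0,0,-3,0.6,0.166,-0.151,-0.085,0,0,-3,0.6,0.166,-0.151,-0.085,0,0,-3]}}

```text
t: 14.23
ee_pos: [0.43, -0.138, 0.0769]
orientation: [0.001, -0.0, 1.0, 0.0]
force: [-0.1, 0.2, 0.2]
opening: 0.0685
grip_force: 0.0
```

Run:
```python
from h import *
go((.4291,-.1389,-.013,90))
c=cams.camera('side')
p=c['pixels'][130:290,260:420,::-1];cv2.imwrite('pics/s7.png',cv2.resize(p,None,fx=3.7,fy=3.7,interpolation=cv2.INTER_CUBIC))
```

```text
[ 0.0011 -0.0009  0.0899] [0.01 0.09 0.02]
```

View pics/s7.png

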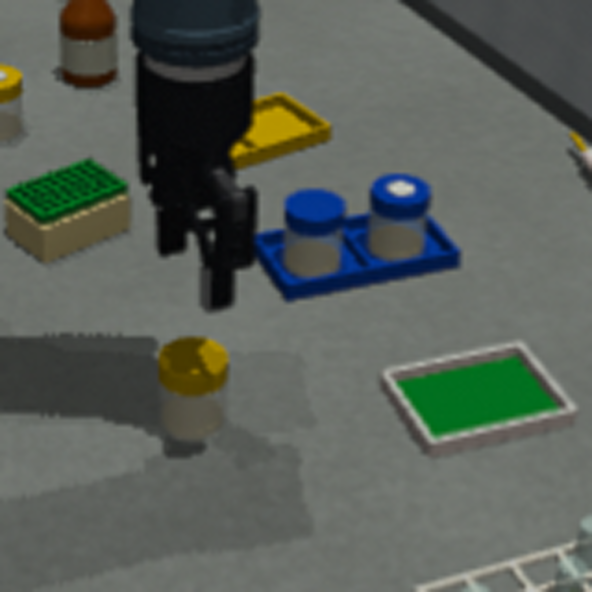

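Both blue pots stand upright in their bays, at (313,230) and (400,215) in the crop. The gripper is above the yellow pot.

>>> {"fn": "jog_arm", "kwargs": {"motion": [0.6,0,0,0.03,0,0,0,0.6,0,0,0.06,0,0,0,0.6,0,0,0.08,0,0,0,0.6,0,0,0.087,0,0,0,0.6,0,0,0.087,0,0,0,0.6,0,0,0.087,0,0,0,0.3,0,0,0.087,0,0,0,0,0,0,0.087,0,0,0,0,0,0,0.087,0,0,0,0,0,0,0.087,0,0,0,0,0,0,0.087,0,0,0,0,0,0,0.087,0,0,0], "squeeze": 30}}

```text
t: 15.28
ee_pos: [0.43, -0.1388, -0.009]
orientation: [0.001, 0.0, 1.0, -0.0]
force: [-0.8, 0.0, 7.3]
opening: 0.049
grip_force: 30.6
```

>>> {"fn": "jog_arm", "kwargs": {"motion": [0,0,0,-0.01,0,0,0,0,0,0,-0.03,0,0,0,0,0,0,-0.06,0,0,0,0,0,0,-0.09,0,0,0,0,-0.017,0.025,-0.1,0,0,0,0,-0.034,0.05,-0.1,0,0,0,0,-0.052,0.075,-0.1,0,0,0,0,-0.076,0.11,-0.1,0,0,0,0,-0.1,0.145,-0.1,0,0,-2,0,-0.124,0.18,-0.1,0,0,-4,0,-0.148,0.215,-0.1,0,0,-6,0,-0.172,0.25,-0.1,0,0,-6,0,-0.196,0.285,-0.1,0,0,-6,0,-0.214,0.31,-0.1,0,0,-6,0,-0.231,0.335,-0.1,0,0,-6,0,-0.241,0.35,-0.1,0,0,-6,0,-0.246,0.357,-0.1,0,0,-6,0,-0.246,0.357,-0.1,0,0,-6,0,-0.246,0.357,-0.1,0,0,-6,0,-0.246,0.357,-0.1,0,0,-6]}}

```text
t: 16.95
ee_pos: [0.6743, 0.2156, 0.09]
orientation: [-0.0, -0.051, 0.999, -0.001]
force: [0.1, 0.3, -1.7]
opening: 0.0488
grip_force: 31.5
```

Run:
```python
from h import *
go((.6757,.2188,-.006,96));print(r.get_obs()['force'])
```

```text
[-0.0018  0.0032  0.096 ] [-0.09 -0.05 -0.16]
[ 0.06305693  0.34587865 -1.66667183]
```

>>> {"fn": "jog_arm", "kwargs": {"motion": [0,0,0.002,0.03,0,0,0,0,0,0.002,0.06,0,0,0,0,0,0.002,0.08,0,0,0,0,0,0.002,0.088,0,0,0,0,0,0.002,0.09,0,0,0,0,0,0.002,0.091,0,0,0,0,0,0.002,0.092,0,0,0,0,0,0.002,0.092,0,0,0]}}

```text
t: 17.62
ee_pos: [0.6759, 0.2202, -0.0006]
orientation: [0.001, -0.052, 0.999, 0.0]
force: [0.3, 0.6, -1.6]
opening: 0.0489
grip_force: 31.4
```

>>> {"fn": "jog_arm", "kwargs": {"motion": [0,0,-0.001,0.001,0,0,0,0,0,-0.001,0.002,0,0,0,0,0,-0.001,0.003,0,0,0,0,0,-0.001,0.004,0,0,0,0,0,-0.001,0.004,0,0,0,0,0,-0.001,0.004,0,0,0]}}

```text
t: 18.12
ee_pos: [0.6754, 0.2192, -0.0049]
orientation: [0.0, -0.052, 0.999, 0.0]
force: [-3.0, -0.4, 7.8]
opening: 0.0489
grip_force: 32.1
```

>>> {"fn": "jog_arm", "kwargs": {"motion": [0.3,0,0,0,0,0,0,0.6,0,0,0,0,0,0,0.6,0,0,0,0,0,0,0.6,0,0,0,0,0,0,0.6,0,0,-0.02,0,0,0,0.6,0,0,-0.05,0,0,0,0.6,0,0,-0.085,0,0,0,0.6,0,0,-0.1,0,0,0,0.6,0.224,0.132,-0.1,0,0,0,0.6,0.224,0.132,-0.1,0,0,0,0.6,0.224,0.132,-0.1,0,0,0,0.6,0.224,0.132,-0.1,0,0,0,0.6,0.224,0.132,-0.1,0,0,0,0.6,0.224,0.132,-0.1,0,0,0,0.6,0.224,0.132,-0.1,0,0,0,0.6,0.224,0.132,-0.1,0,0,0,0.6,0.224,0.132,-0.1,0,0,0,0.6,0.224,0.132,-0.1,0,0,0]}}

```text
t: 19.62
ee_pos: [0.44, 0.3263, 0.0938]
orientation: [0.001, -0.051, 0.999, -0.0]
force: [0.7, 0.7, 0.3]
opening: 0.0685
grip_force: 0.0
```

Run:
```python
from h import *
go((.4392,.327,-.010,96))
```

```text
[0.0009 0.0008 0.1038] [-0.02  0.08 -0.14]
```

>>> {"fn": "jog_arm", "kwargs": {"motion": [0.6,0,0,0.03,0,0,0,0.6,0,0,0.06,0,0,0,0.6,0,0,0.09,0,0,0,0.6,0,0,0.103,0,0,0,0.6,0,0,0.103,0,0,0,0.6,0,0,0.103,0,0,0,0.3,0,0,0.103,0,0,0,0,0,0,0.103,0,0,0,0,0,0,0.103,0,0,0,0,0,0,0.103,0,0,0,0,0,0,0.103,0,0,0,0,0,0,0.103,0,0,0], "squeeze": 30}}

```text
t: 20.62
ee_pos: [0.44, 0.3281, -0.0075]
orientation: [0.002, -0.052, 0.999, 0.001]
force: [0.2, -0.6, 7.1]
opening: 0.0486
grip_force: 31.3
```

>>> {"fn": "jog_arm", "kwargs": {"motion": [0,0,0,-0.01,0,0,0,0,0,0,-0.03,0,0,0,0,0,0,-0.06,0,0,0,0,0,0,-0.085,0,0,0,0,-0.016,-0.015,-0.085,0,0,0,0,-0.033,-0.03,-0.085,0,0,0,0,-0.054,-0.05,-0.085,0,0,0,0,-0.076,-0.07,-0.085,0,0,0,0,-0.098,-0.09,-0.085,0,0,0,0,-0.12,-0.11,-0.085,0,0,0,0,-0.136,-0.125,-0.085,0,0,0,0,-0.147,-0.135,-0.085,0,0,0,0,-0.147,-0.135,-0.085,0,0,0,0,-0.147,-0.135,-0.085,0,0,0,0,-0.147,-0.135,-0.085,0,0,0]}}

```text
t: 21.87
ee_pos: [0.597, 0.2099, 0.0758]
orientation: [-0.001, -0.053, 0.999, 0.001]
force: [-0.1, 0.2, -1.2]
opening: 0.0485
grip_force: 31.4
```

Run:
```python
from h import *
go((.6005,.2078,-.003,96));print(r.get_obs()['force'])
```

```text
[-0.0034 -0.0026  0.0788] [ 0.07 -0.07  0.07]
[-0.14345707  0.2012429  -1.23881455]
```

>>> {"fn": "jog_arm", "kwargs": {"motion": [0,-0.002,-0.001,0.025,0,0,0,0,-0.002,-0.001,0.05,0,0,0,0,-0.002,-0.001,0.066,0,0,0,0,-0.002,-0.001,0.072,0,0,0,0,-0.002,-0.001,0.074,0,0,0,0,-0.002,-0.001,0.075,0,0,0,0,-0.002,-0.001,0.076,0,0,0,0,-0.002,-0.001,0.076,0,0,0]}}

```text
t: 22.53
ee_pos: [0.6013, 0.2079, 0.0008]
orientation: [0.001, -0.052, 0.999, 0.0]
force: [1.2, 0.5, -1.0]
opening: 0.0489
grip_force: 31.4
```

>>> {"fn": "jog_arm", "kwargs": {"motion": [0,0,0,0.001,0,0,0,0,0,0,0.002,0,0,0,0,0,0,0.003,0,0,0,0,0,0,0.004,0,0,0,0,0,0,0.004,0,0,0,0,0,0,0.004,0,0,0]}}

```text
t: 23.03
ee_pos: [0.6008, 0.2074, -0.0034]
orientation: [0.0, -0.052, 0.999, 0.0]
force: [-2.5, -0.5, 7.5]
opening: 0.0492
grip_force: 32.1
```

>>> {"fn": "jog_arm", "kwargs": {"motion": [0.3,0,0,0,0,0,0,0.6,0,0,0,0,0,0,0.6,0,0,0,0,0,0,0.6,0,0,0,0,0,0,0.6,0,0,-0.02,0,0,0,0.6,0,0,-0.05,0,0,0,0.6,0,0,-0.085,0,0,0,1,0,0,-0.085,0,0,0,1,0.1695,-0.055,-0.085,0,0,-7,1,0.1695,-0.055,-0.085,0,0,-7.7,1,0.1695,-0.055,-0.085,0,0,-7.7,1,0.1695,-0.055,-0.085,0,0,-7.7,1,0.1695,-0.055,-0.085,0,0,-7.7,1,0.1695,-0.055,-0.085,0,0,-7.7,1,0.1695,-0.055,-0.085,0,0,-7.7,1,0.1695,-0.055,-0.085,0,0,-7.7,1,0.1695,-0.055,-0.085,0,0,-7.7]}}

```text
t: 24.45
ee_pos: [0.4395, 0.1359, 0.0809]
orientation: [0.001, -0.119, 0.993, 0.0]
force: [0.4, -0.7, -0.2]
opening: 0.0853
grip_force: 0.0
```

Run:
```python
from h import *
go((.438,.1352,-.03,103.7))
c=cams.camera('side')
p=c['pixels'][120:230,230:360,::-1];cv2.imwrite('pics/s8.png',cv2.resize(p,None,fx=5,fy=5,interpolation=cv2.INTER_CUBIC))
measure(cams.camera('top'))
```

```text
[ 0.0019 -0.0004  0.1109] [ 0.01  0.11 -0.02]
b [310. 162.] 1349.0 c 640.7 -1.2 size 79.3 156.4 yaw 174.7
y [237. 162.] 1387.0 c 638.1 213.3 size 156.9 81.3 yaw 8.3
g [381. 168.] 799.5 c 628.0 -210.6 size 73.4 104.4 yaw 173.5
```

View pics/s8.png

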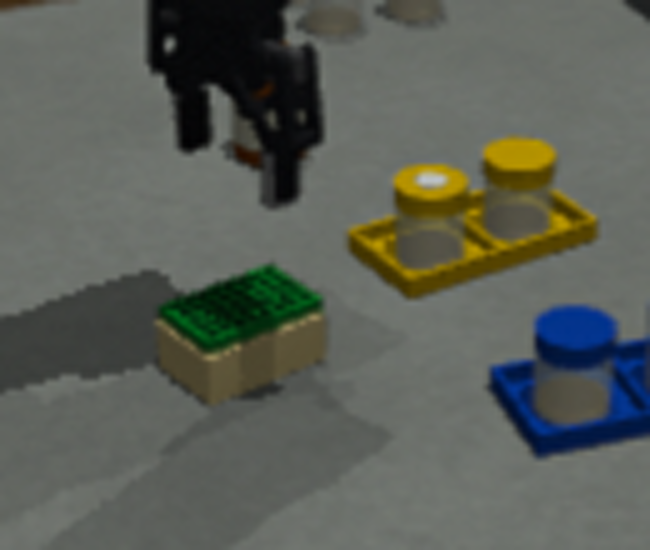

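Both yellow pots stand upright in their bays, at (430,215) and (518,190) in the crop. The open fingertips are at (280,203) and (193,150), so I'll work out the real tip height from those.

Run:
```python
from h import *
from scipy.optimize import least_squares
c=cams.camera('side')
f=lambda P:cv2.projectPoints(np.array(P,float),c['rvec'],c['tvec'],c['K'],c['dist_coeffs'])[0].reshape(-1,2)
seen=np.array([[286,160.6],[268.6,150]])
for d in(.045,.05,.055):
    a=np.radians(103.7);u=np.array([np.cos(a),np.sin(a)])*d
    P=lambda s:[[.438+s[1]-u[0],.1355-u[1],s[0]],[.438+s[1]+u[0],.1355+u[1],s[0]]]
    s=least_squares(lambda s:(f(P(s))-seen).ravel(),[.1,0]);print(d,s.x,s.fun.round(1))
```

```text
0.045 [0.13346341 0.0028301 ] [-0.2  0.2  0.2 -0.2]
0.05 [0.13360177 0.00265677] [ 0.7  0.8 -0.7 -0.8]
0.055 [0.13375495 0.00246197] [ 1.6  1.4 -1.7 -1.4]
```

>>> {"fn": "jog_arm", "kwargs": {"motion": [1,0.001,0,0.03,0,0,0,1,0.001,0,0.06,0,0,0,1,0.001,0,0.085,0,0,0,1,0.001,0,0.1,0,0,0,1,0.001,0,0.108,0,0,0,1,0.001,0,0.112,0,0,0,1,0.001,0,0.112,0,0,0,1,0.001,0,0.112,0,0,0]}}

```text
t: 25.27
ee_pos: [0.4375, 0.1351, -0.0307]
orientation: [0.001, -0.119, 0.993, 0.0]
force: [2.0, 0.5, -0.7]
opening: 0.0852
grip_force: 0.0
```

>>> {"fn": "jog_arm", "kwargs": {"motion": [0.7,0,0,0,0,0,0,0.5,0,0,0,0,0,0,0.3,0,0,0,0,0,0,0.2,0,0,0,0,0,0,0.2,0,0,0,0,0,0,0.2,0,0,0,0,0,0,0.2,0,0,0,0,0,0], "squeeze": 40}}

```text
t: 25.85
ee_pos: [0.4375, 0.1352, -0.0303]
orientation: [0.001, -0.119, 0.993, 0.0]
force: [-0.6, 0.7, 7.1]
opening: 0.0597
grip_force: 42.6
```

>>> {"fn": "jog_arm", "kwargs": {"motion": [0.2,0,0,-0.008,0,0,0,0.2,0,0,-0.025,0,0,0,0.2,0,0,-0.05,0,0,0,0.2,0,0,-0.08,0,0,0,0.2,0,-0.01,-0.1,0,0,0,0.2,-0.01,-0.035,-0.1,0,0,2,0.2,-0.02,-0.065,-0.1,0,0,4,0.2,-0.03,-0.1,-0.1,0,0,6,0.2,-0.04,-0.135,-0.1,0,0,8,0.2,-0.05,-0.17,-0.1,0,0,10,0.2,-0.06,-0.205,-0.1,0,0,12,0.2,-0.07,-0.24,-0.1,0,0,14,0.2,-0.08,-0.275,-0.1,0,0,16,0.2,-0.087,-0.31,-0.1,0,0,18,0.2,-0.094,-0.34,-0.1,0,0,20.2,0.2,-0.1,-0.365,-0.1,0,0,20.2,0.2,-0.103,-0.38,-0.1,0,0,20.2,0.2,-0.103,-0.381,-0.1,0,0,20.2,0.2,-0.103,-0.381,-0.1,0,0,20.2,0.2,-0.103,-0.381,-0.1,0,0,20.2]}}

```text
t: 27.52
ee_pos: [0.6263, -0.2094, 0.0687]
orientation: [-0.0, 0.057, 0.998, 0.001]
force: [-0.2, 0.3, -0.5]
opening: 0.0593
grip_force: 44.0
```

Run:
```python
from h import *
go((.628,-.2106,-.0263,83.5))
c=cams.camera('side')
p=c['pixels'][150:270,320:460,::-1];cv2.imwrite('pics/s9.png',cv2.resize(p,None,fx=5,fy=5,interpolation=cv2.INTER_CUBIC))
```

```text
[-0.0019 -0.0012  0.095 ] [ 0.08 -0.05  0.02]
```

View pics/s9.png

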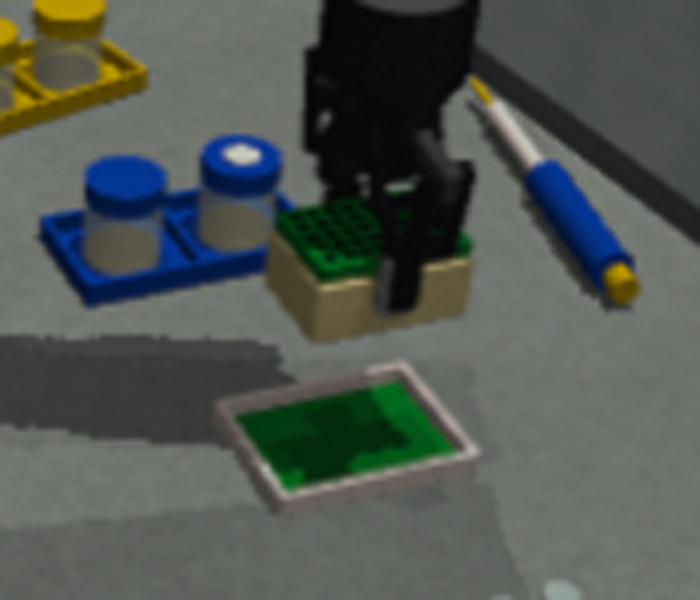

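The box hangs level over the dock, with its underside at about (390,330) in the crop and the fingertips about 15 mm above that. I'm lowering it now.

>>> {"fn": "jog_arm", "kwargs": {"motion": [0.2,-0.001,0,0.025,0,0,0,0.2,-0.001,0,0.05,0,0,0,0.2,-0.001,0,0.07,0,0,0,0.2,-0.001,0,0.082,0,0,0,0.2,-0.001,0,0.088,0,0,0,0.2,-0.001,0,0.09,0,0,0,0.2,-0.001,0,0.09,0,0,0,0.2,-0.001,0,0.09,0,0,0]}}

```text
t: 28.23
ee_pos: [0.6287, -0.2114, -0.0201]
orientation: [0.001, 0.057, 0.998, -0.0]
force: [1.3, 0.2, -0.5]
opening: 0.0592
grip_force: 44.1
```

>>> {"fn": "jog_arm", "kwargs": {"motion": [0.2,0,0,0.002,0,0,0,0.2,0,0,0.004,0,0,0,0.2,0,0,0.005,0,0,0,0.2,0,0,0.006,0,0,0,0.2,0,0,0.006,0,0,0,0.2,0,0,0.006,0,0,0]}}

```text
t: 28.73
ee_pos: [0.628, -0.2112, -0.0262]
orientation: [0.0, 0.057, 0.998, 0.0]
force: [-3.7, 1.2, 7.4]
opening: 0.0594
grip_force: 45.0
```

>>> {"fn": "jog_arm", "kwargs": {"motion": [0.5,0,0,0,0,0,0,0.8,0,0,0,0,0,0,0.9,0,0,0,0,0,0,0.9,0,0,0,0,0,0,0.9,0,0,-0.01,0,0,0,0.9,0,0,-0.03,0,0,0,0.9,0,0,-0.06,0,0,0,0.9,0,0,-0.1,0,0,0,0.9,0,0,-0.14,0,0,0,0.9,0,0,-0.16,0,0,0,0.9,0,0,-0.16,0,0,0,0.9,0,0,-0.16,0,0,0]}}

```text
t: 29.73
ee_pos: [0.6289, -0.2115, 0.1349]
orientation: [0.002, 0.057, 0.998, -0.0]
force: [-0.9, -0.6, 0.3]
opening: 0.0811
grip_force: 0.0
```

Run:
```python
from h import *
c=cams.camera('side')
p=c['pixels'][90:350,225:475,::-1];cv2.imwrite('pics/s10.png',cv2.resize(p,None,fx=2.3,fy=2.3,interpolation=cv2.INTER_CUBIC))
print(r.get_obs()['force'])
```

```text
[-0.20337234  0.59745248 -0.77768461]
```

View pics/s10.png

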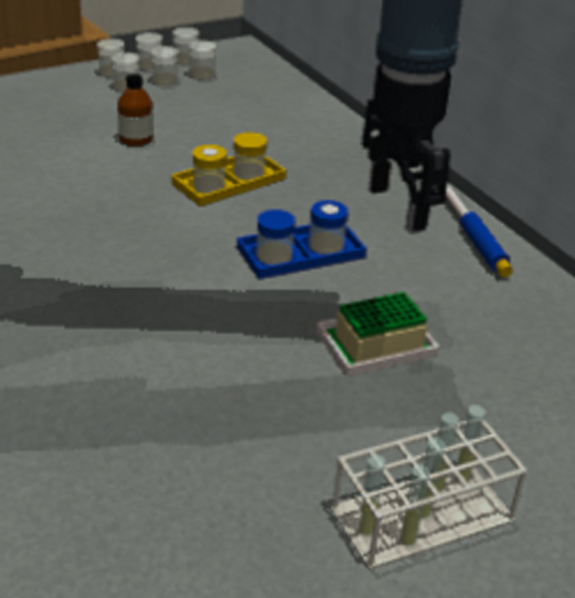

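The box sits flat inside the dock at (380,325). All four pots stand upright in their bays, the bottle at (135,110) and the rack at (430,490) are untouched, and the gripper is clear.

```bash
python3 -c "
from plant import r
print(r.close_job())"
```

```text
the job is handed in; nothing more can be done
None
```

The job is handed in at about 30 s: the last side view shows both blue and both yellow pots upright in their trays' bays, the tip box flat in the dock, and the bottle and rack undisturbed.

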